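# Offer the cast clamp lever up to its spindle

### The job

Lift the loose lid off the wooden parts box by its knob and lay it flat in the middle of the black rubber mat, putting it down rather than dropping it. Then grip the cast-iron lever in the box at its balance point, on the bar close to the heavy eye, lift it out keeping it level, and bring it to the green clamp stand. Finish while still holding it there: still and level, the eye centred over the upright spindle and about 3 cm above its tip, touched by nothing but the gripper, with the lid still on the mat and everything else on the bench left alone.

Things in the scene. Friction and masses are not known exactly. Their poses are not given: they have to be found in the camera images.
- parts_box: open pine box fixed to the bench, outside 216 (its x) x 144 (its y) x 60 mm high, walls 8 mm, inner floor 8 mm above the bench; origin at the centre of its underside. Box, mat and clamp stand each take one of three places: left, centre or right.
- lid: loose pine lid lying on the box: a board 226 (x) x 154 (y) x 8 mm over a locating plate 190 x 118 x 8 mm that hangs into the box with 5 mm play; origin at the centre of the underside of the locating plate (52 mm above the bench when on the box); the board's top is 16 mm above the origin. 0.24 kg.
- lid_knob (a point): where to grip the lid's round dark wooden knob, on the lid's centre line 38 mm above the lid's origin (22 mm above the board); the knob's head is 32 mm in diameter and reaches from 8 to 34 mm above the board
- lever: cast-iron lever lying in the box under the lid, 150 mm long, 0.4 to 0.6 kg: at its -x end a round eye, outer diameter 42, hole 26, 34 high; a bar 16 wide, from 10 to 28 mm above the lever's underside; at its +x end a foot, diameter 24, 30 high. Origin at underside level directly below the balance point, which is on the bar 41 mm from the eye's axis. x along the bar, z up.
- lever_eye (a point): centre of the eye's hole at the level of the lever's underside, 41 mm from the lever's origin along its -x
- clamp_stand: green cast stand fixed to the bench: foot 130 x 100 x 22 mm, a tapering column to 64 mm, on it a bright upright spindle, diameter 12; origin at the centre of its underside
- spindle_tip (a point): the top of the upright spindle, 100 mm above the bench on the stand's axis
- mat: black rubber mat fixed to the bench, 250 (x) x 180 (y) x 4 mm; origin at the centre of its underside
- mallet: bystander, leave alone: soft-faced mallet lying down, white faces, black middle, 100 mm head, 190 mm wooden handle
- leg_blank: bystander, leave alone: chair-leg blank, square ends 45 x 35 mm, turned middle, 250 mm long, lying along y
- caliper: bystander, leave alone: white figure-eight caliper lying flat, 150 x 90 mm, 10 mm thick
- finial: bystander, leave alone: small dark turned wooden finial, diameter 32, 46 mm tall, standing between the task's things
- weight: bystander, leave alone: small steel weight, diameter 32, 40 mm tall, standing between the task's things
- sanding_block: bystander, leave alone: cork sanding block 110 x 65 x 30 mm
Things that resemble listed ones, but are neither listed nor needed, are in the scene too. What is shaped like the clamp_stand but blue or red is not meant.

How it is judged:
By the outcome, as a careful person would: the job done as asked, in the order asked, and still so for the second after the job is handed in, while the arm keeps its last pose, push and grip.
It also fails if it takes over 61 s, if anything falls off the work surface, if the arm or the gripper's body presses on something with over 40 N, if the wrist force passes 120 N, or if a joint passes its speed limit or range.

### The arm

A 7-joint arm with a two-finger parallel gripper is mounted at the origin on the work surface. World frame = base frame: x ahead of the robot, y to its left, z up, the work surface at z = 0. Lengths are in mm, angles in rad, forces in N, time in s.
With the tool pointing down it reaches from about 400 to 850 mm from the base axis. Payload 4.5 kg.
Tool frame: the origin (TCP) lies at the very end of the fingers, on their centre line; the grasp point (between the pads) lies 19 mm behind it; z points along the fingers, y is the line along which they close (so a half turn about z gives the same grasp; the last joint's range is limited). The gripper opens to 85 mm and grips with 20 to 120 N. Pads are 22 mm wide; open, the fingers measure 114 mm over their backs; the gripper's body (76 mm by 85 mm) begins 54 mm behind the grasp point. The pads swing forward as they close: fully open they stand 13 mm farther back than shut.
Start: joints at [1.232, 0.689, -0.195, 1.565, 0.157, 0.902, -0.215], TCP at [227.671, -582.083, 231.317] pointing down, gripper open.
Joint ranges: [-3.01, 3.01], [-0.46, 2.08], [-1.47, 1.51], [0.13, 2.56], [-1, 4.14], [0.04, 2.09], [-2.66, 2.66]. Speed limits (rad/s): [2.57, 2.57, 3.14, 3.14, 3.14, 3.14, 3.14].

### API

Orientations are given as a rotation vector (axis times angle).
In Python, from workcell import manip gives the robot as it stands.
- The arm moves only by the tool play_rows, never from a script. Its argument "increments" is a list of rows, each an object with "gripper": the opening in per cent of the stroke, from 0 (shut) to 100 (fully open); "linear": the shift along the world's x, y, z in mm, a list of three; "delta_rot": the turn, a rotation vector about the world's x, y, z in rad, a list of three. A call has 1 to 5 rows; each row is the pose to reach, as a shift and turn from the pose commanded when the call began; what a row does not reach only later rows make up. A row lasts 1/10 s, in which the tool goes at most 50 mm and 8.59 degrees, less where a joint would pass 70% of its speed; a pose out of reach is approached as far as the arm can. A call with a gripper value outside its range is refused whole. The fingers move at their own pace and stop on an object; "newtons" is the grip in N (left out, the last holds). Time passes only in rows, so rows that repeat a pose let the fingers close. It gives the time, the measured TCP pose, the force, the opening and the grip force at its end, in the units of the state.
- manip.get_obs(): the state, without advancing time (a new reading comes with each control period).
- manip.capture(name): name is "scene" or "top" or "wrist"; returns a dict with "image" (400x640x3 uint8, red, green, blue), "depth" (400x640 float32, mm along the optical axis (not along the pixel's ray), 0 where there is no reading), "intrinsics" (3x3 intrinsics, pixels), "rvec" (rotation vector, rad) and "tvec" (3), from world to camera coordinates, as OpenCV has them. Camera axes: x right, y down, z forward; pixel columns grow to the right and rows downward; lengths in mm; the calibration is good to about 2 mm. The wrist camera is an equidistant fisheye: a pixel r from the principal point sees the ray r / f radians off the axis. A picture is of the moment at which its call begins.
- manip.close_job(): hands the job in; it is judged then, once.
Trained networks look in the newest picture that a camera, given by its name, has taken for a name from the list of things; names that differ only in an ending like _2 or _b are one class to them, and where a whole thing is asked for, a point or a joint stands for the part that bears it (a point fixed in the world has none). Each returns a list of dicts, best first, with "confidence" (0 to 1); they miss things now and then, are a little off and sometimes report something else, mostly with a low value. They report only what shows in the picture. A call takes as long as a camera call. They do not tell look-alikes from the thing itself.
- manip.search_frame(label, camera): "xy" ([column, row] in pixels, amid what is visible of it).
The state is a dict: "time": time; "joints": joint angles; "dq": joint speeds; "effort": joint torques, N m; "eef_pos": TCP position; "orientation": TCP orientation; "wrist_force": force on the tool from outside, world axes, zero at the start; "moment": the same for the moment, N m; "opening": opening from 0.0 (shut) to 1.0 (fully open); "grip_force": force on a finger pad.
Only numpy, scipy, OpenCV 4.12 (cv2) and the standard library are available. Lean on these libraries where they do the work, as an engineer would, in place of code of your own. Each camera call takes 0.05 s, during which the arm holds its last target. There are 200 camera calls.

## Working session

There is one attempt and no reset: what is moved stays moved. The work goes in short steps, Python scripts to look and compute and a tool call to move; the robot and the scene stay as the last step left them, time stands still between calls to the robot, and variables do not carry over. Pictures are saved under pics/ and viewed, at most 10 in all, crops included, and the job is handed in when it is done.

Besides the shell and the picture viewer there is one more tool, called after "Request:" by a JSON object that holds its "fn" and its "kwargs". play_rows: Moves the arm, as the interface text tells. Its arguments: {"type":"object","properties":{"increments":{"type":"array"},"newtons":{"type":"number"}},"required":["increments"]}

```bash
mkdir -p pics; cat > h.py <<'E'
import numpy as np,cv2
from workcell import manip
def cap(n,f=None):
    c=manip.capture(n)
    if f: cv2.imwrite('pics/'+f,c['image'][:,:,::-1])
    c['R']=cv2.Rodrigues(np.array(c['rvec'],float))[0]; c['t']=np.array(c['tvec'],float).reshape(3); c['K']=np.array(c['intrinsics'])
    return c
def ray(c,u,v,fish=False):
    K=c['K']; x=(u-K[0,2])/K[0,0]; y=(v-K[1,2])/K[1,1]
    if fish:
        r=np.hypot(x,y)+1e-9; d=np.array([np.sin(r)*x/r,np.sin(r)*y/r,np.cos(r)])
    else: d=np.array([x,y,1.])
    return d
def pt(c,u,v,fish=False,z=None):
    d=ray(c,u,v,fish); o=-c['R'].T@c['t']; w=c['R'].T@d
    if z is not None: return o+w*(z-o[2])/w[2]
    dep=np.median(c['depth'][int(v)-1:int(v)+2,int(u)-1:int(u)+2]); return o+w*dep/d[2]
def cloud(c,fish=False):
    v,u=np.mgrid[0:400,0:640]; K=c['K']; x=(u-K[0,2])/K[0,0]; y=(v-K[1,2])/K[1,1]
    if fish:
        r=np.hypot(x,y)+1e-9; d=np.stack([np.tan(r)*x/r,np.tan(r)*y/r,np.ones_like(x)],-1)
    else: d=np.stack([x,y,np.ones_like(x)],-1)
    P=(d*c['depth'][...,None]-c['t'])@c['R']
    P[c['depth']<=0]=np.nan
    return P
E
python3 - <<'E'
from h import *
t=cap('top','top.png'); 
for n in ['parts_box','lid','lid_knob','clamp_stand','spindle_tip','mat','finial','weight','mallet']:
    for d in manip.search_frame(n,'top')[:3]:
        print(n,round(d['confidence'],2),np.round(d['xy']),np.round(pt(t,*d['xy'])))
s=cap('scene','scene.png')
print(manip.get_obs())
E
```

```text
parts_box 0.8 [224. 224.] [451. 250.  50.]
lid 0.76 [191. 223.] [451. 315. 102.]
lid_knob 0.72 [194. 226.] [443. 310.  94.]
clamp_stand 0.8 [327. 200.] [508. -16.  65.]
clamp_stand 0.78 [382. 282.] [ 303. -149.   64.]
clamp_stand 0.72 [215. 318.] [220. 261.  64.]
spindle_tip 0.87 [474. 294.] [ 273. -375.   52.]
spindle_tip 0.84 [214. 318.] [220. 262.  64.]
spindle_tip 0.74 [388. 284.] [ 302. -158.   87.]
mat 0.92 [447. 193.] [ 530. -337.    4.]
finial 0.51 [261. 209.] [488. 156.  46.]
weight 0.54 [387. 215.] [ 470. -169.   40.]
mallet 0.57 [268. 108.] [766. 142.  27.]
mallet 0.36 [384. 215.] [ 472. -162.   27.]
{'time': 0.55, 'joints': array([ 1.23179854,  0.68910647, -0.19460602,  1.565318  ,  0.15729047,
        0.9024887 , -0.21509517]), 'dq': array([ 0.0009263 , -0.00056752, -0.00116217, -0.00041928, -0.00010488,
        0.00071323, -0.00072105]), 'effort': array([-2.78755360e-04, -5.39206803e+01, -1.26608156e+00, -1.58776528e+01,
        9.93248803e-03,  2.01495430e-03, -1.09991112e-05]), 'eef_pos': array([ 227.67432332, -582.0732041 ,  231.30801214]), 'orientation': array([3.08711101e+00, 5.82237406e-01, 5.36876516e-05]), 'wrist_force': array([ 0.7224645 , -0.0463756 ,  0.27607601]), 'moment': array([-0.00975978, -0.04067346,  0.0224343 ]), 'grip_force': 0.0, 'opening': 1.0029581744370686}
```

```bash
python3 -c "
import cv2,numpy as np
a=cv2.imread('pics/top.png');b=cv2.imread('pics/scene.png');cv2.imwrite('pics/both.png',cv2.resize(np.vstack([a,b]),(480,600)))"
```

```text
(no output)
```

View pics/top.png

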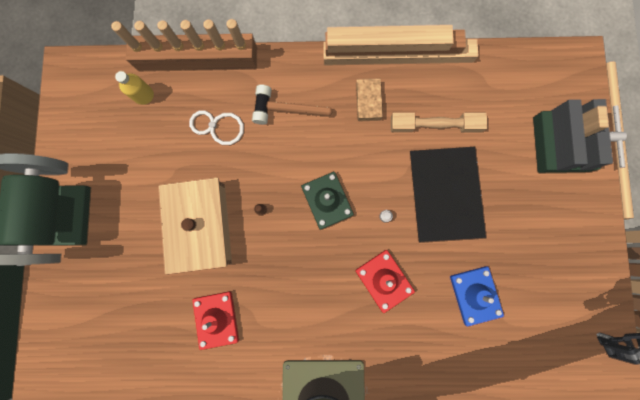

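View pics/scene.png

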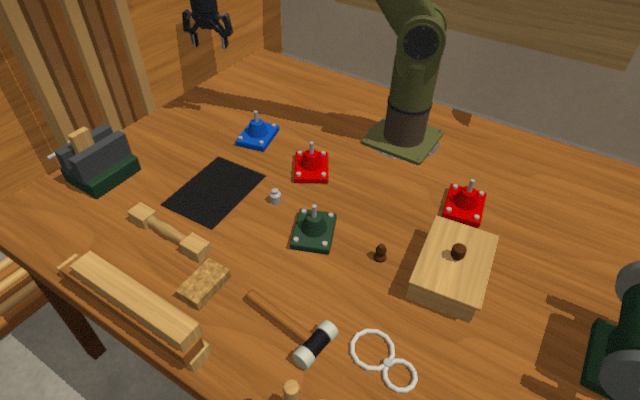

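Top view: lidded box on the left (knob ≈ 189,224), green stand in the centre (327,200), mat on the right (447,193). The finial (260,209) and the weight (386,215) stand between them.

```bash
python3 - <<'E'
from h import *
def rect(P,m,name):
    q=P[m][:,:2].astype(np.float32); r=cv2.minAreaRect(q); b=cv2.boxPoints(r)
    e=[b[1]-b[0],b[2]-b[1]]; e=max(e,key=np.linalg.norm)
    print(name,len(q),np.round(r[0],1),np.round(r[1],1),'long yaw deg',round(np.degrees(np.arctan2(e[1],e[0])),1), 'z',np.round(np.median(P[m][:,2]),1))
for n in ['top','scene']:
    c=cap(n); P=cloud(c); x,y,z=[P[...,i] for i in range(3)]; I=c['image'].astype(int)
    reg=(abs(x-450)<150)&(abs(y-310)<140)
    k=reg&(z>80)&(z<110); rect(P,reg&(z>62)&(z<72),n+' lid')
    print(' knob',k.sum(),np.round([np.nanmax(z[k]),(x[k].min()+x[k].max())/2,(y[k].min()+y[k].max())/2,x[k].ptp() if 0 else np.ptp(x[k]),np.ptp(y[k])],1))
    m=(abs(x-530)<150)&(abs(y+337)<150)&(I.sum(-1)<110)&(z<8)&(z>0); rect(P,m,n+' mat')
    s=(abs(x-510)<100)&(abs(y+16)<100); rect(P,s&(z>18)&(z<26),n+' foot')
    t=s&(z>72)&(z<110)
    print(' spin',t.sum(),np.round([np.nanmax(z[t]),np.median(x[t]),np.median(y[t])],1) if t.sum() else '')
    for nm in ['spindle_tip','clamp_stand','lid_knob']:
        for d in manip.search_frame(nm,n)[:4]:
            print('  ',nm,round(d['confidence'],2),np.round(d['xy']),'at z',np.round(pt(c,*d['xy'],z=100 if nm!='lid_knob' else 90)))
E
```

```text
top lid 5261 [448.1 325. ] [226.7 154.6] long yaw deg 7.0 z 68.0
 knob 164 [106.6 447.3 324.5  31.1  31. ]
top mat 0 [0. 0.] [0. 0.] long yaw deg 0.0 z nan
top foot 1239 [513.2 -15.2] [129.6  99.5] long yaw deg 22.8 z 22.1
 spin 26 [102.8 512.1 -15.3]
   spindle_tip 0.78 [476. 294.] at z [ 278. -361.  100.]
   spindle_tip 0.67 [326. 200.] at z [502. -13. 100.]
   spindle_tip 0.64 [216. 319.] at z [224. 249. 100.]
   spindle_tip 0.56 [389. 281.] at z [ 310. -159.  100.]
   clamp_stand 0.75 [477. 300.] at z [ 264. -363.  100.]
   clamp_stand 0.73 [330. 198.] at z [509. -22. 100.]
   clamp_stand 0.7 [385. 281.] at z [ 310. -151.  100.]
   clamp_stand 0.6 [214. 320.] at z [223. 253. 100.]
   lid_knob 0.55 [194. 225.] at z [447. 311.  90.]
   lid_knob 0.3 [213. 128.] at z [692. 272.  90.]
scene lid 5209 [448.7 327.8] [228.2 154.3] long yaw deg 6.8 z 67.9
 knob 203 [105.7 448.8 328.   33.5  30.4]
scene mat 2809 [ 531.2 -334.4] [246.9 178.4] long yaw deg 3.4 z 4.0
scene foot 920 [513.  -12.7] [131.8 100. ] long yaw deg 22.7 z 21.9
 spin 53 [101.5 515.7 -11.5]
   spindle_tip 0.79 [309. 164.] at z [ 387. -111.  100.]
   spindle_tip 0.78 [466. 203.] at z [302. 293. 100.]
   spindle_tip 0.73 [313. 230.] at z [582.  30. 100.]
   spindle_tip 0.67 [260. 134.] at z [ 352. -306.  100.]
   clamp_stand 0.87 [312. 231.] at z [587.  28. 100.]
   clamp_stand 0.87 [314. 168.] at z [394. -91. 100.]
   clamp_stand 0.74 [462. 203.] at z [307. 285. 100.]
   clamp_stand 0.64 [258. 133.] at z [ 348. -313.  100.]
   lid_knob 0.57 [457. 262.] at z [480. 335.  90.]
   lid_knob 0.47 [273. 196.] at z [ 534. -120.   90.]
  return _methods._mean(a, axis=axis, dtype=dtype,
  ret = ret.dtype.type(ret / rcount)
```

Request:
{"fn": "play_rows", "kwargs": {"increments": [{"gripper": 100,"linear": [35,31,0],"delta_rot": [0,0,0]},{"gripper": 100,"linear": [70,62,0],"delta_rot": [0,0,0]},{"gripper": 100,"linear": [105,93,0],"delta_rot": [0,0,0]},{"gripper": 100,"linear": [140,124,0],"delta_rot": [0,0,0]},{"gripper": 100,"linear": [172,152,0],"delta_rot": [0,0,0]}]}}

```text
time: 1.45
eef_pos: [401.5, -428.2, 231.5]
orientation: [-3.087, -0.584, -0.001]
wrist_force: [-0.6, -0.9, -0.7]
opening: 0.999
grip_force: 0.0
```

Request:
{"fn": "play_rows", "kwargs": {"increments": [{"gripper": 100,"linear": [22,44,0],"delta_rot": [0,0,0]},{"gripper": 100,"linear": [44,88,0],"delta_rot": [0,0,0]},{"gripper": 100,"linear": [66,132,0],"delta_rot": [0,0,0]},{"gripper": 100,"linear": [88,176,0],"delta_rot": [0,0,0]},{"gripper": 100,"linear": [110,220,0],"delta_rot": [0,0,0]}]}}

```text
time: 1.95
eef_pos: [510.4, -208.3, 231.5]
orientation: [3.087, 0.582, 0.001]
wrist_force: [0.5, 0.1, 0.3]
opening: 1.003
grip_force: 0.0
```

Request:
{"fn": "play_rows", "kwargs": {"increments": [{"gripper": 100,"linear": [8,48,0],"delta_rot": [0,0,0]},{"gripper": 100,"linear": [16,96,0],"delta_rot": [0,0,0]},{"gripper": 100,"linear": [24,144,0],"delta_rot": [0,0,0]},{"gripper": 100,"linear": [32,192,0],"delta_rot": [0,0,0]},{"gripper": 100,"linear": [40,240,0],"delta_rot": [0,0,0]}]}}

```text
time: 2.45
eef_pos: [549.9, 31.9, 231.5]
orientation: [3.087, 0.582, 0.001]
wrist_force: [1.1, -0.6, 0.5]
opening: 1.004
grip_force: 0.0
```

Request:
{"fn": "play_rows", "kwargs": {"increments": [{"gripper": 100,"linear": [-13,46,0],"delta_rot": [0,0,0]},{"gripper": 100,"linear": [-26,92,0],"delta_rot": [0,0,0]},{"gripper": 100,"linear": [-39,138,0],"delta_rot": [0,0,0]},{"gripper": 100,"linear": [-52,184,0],"delta_rot": [0,0,0]},{"gripper": 100,"linear": [-65,226,0],"delta_rot": [0,0,0]}]}}

```text
time: 2.95
eef_pos: [483.9, 258.5, 231.5]
orientation: [-3.086, -0.584, -0.001]
wrist_force: [1.0, 1.0, -0.5]
opening: 1.001
grip_force: 0.0
```

Request:
{"fn": "play_rows", "kwargs": {"increments": [{"gripper": 100,"linear": [-15,20,-10],"delta_rot": [0,0,0]},{"gripper": 100,"linear": [-27,45,-20],"delta_rot": [0,0,0]},{"gripper": 100,"linear": [-37,70,-30],"delta_rot": [0,0,0]},{"gripper": 100,"linear": [-37,70,-40],"delta_rot": [0,0,0]},{"gripper": 100,"linear": [-37,70,-40],"delta_rot": [0,0,0]}]}}

```text
time: 3.45
eef_pos: [446.7, 325.7, 190.1]
orientation: [3.085, 0.584, -0.004]
wrist_force: [0.5, -1.2, -1.0]
opening: 1.0
grip_force: 0.0
```

```bash
python3 - <<'E'
from h import *
o=manip.get_obs(); print(o['time'],o['eef_pos'],o['orientation'],o['joints'])
c=cap('wrist','w1.png'); P=cloud(c,True); x,y,z=[P[...,i] for i in range(3)]
reg=(abs(x-450)<70)&(abs(y-325)<70)
k=reg&(z>80)&(z<112); print(k.sum(),np.nanmax(z[k]),(x[k].min()+x[k].max())/2,(y[k].min()+y[k].max())/2,np.ptp(x[k]),np.ptp(y[k]))
t=reg&(z>98)&(z<108);print(t.sum(),np.median(P[t],0))
for d in manip.search_frame('lid_knob','wrist')[:2]: print(d, pt(c,*d['xy'],True,z=95))
E
```

```text
3.45 [446.72216745 325.67725134 190.14370994] [ 3.08518011  0.58445609 -0.00354149] [-0.6694945   0.64823611 -0.07276024  1.8302913   0.07115067  0.66830027
 -1.97988706]
1351 103.42990316738474 448.2402980772541 326.00872656869126 31.428351782778066 31.50951672513918
1166 [448.58789017 326.26361449 101.35733941]
{'xy': [323.5, 177.2], 'confidence': 0.59} [466.89132153 331.31282081  95.        ]
```

View pics/w1.png

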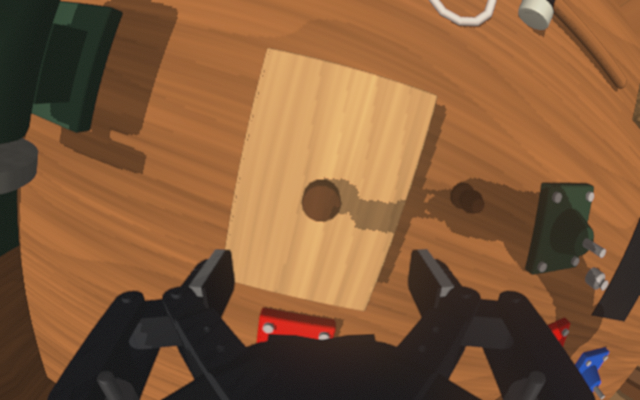

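The wrist view shows the knob at (322,200), between the open fingers, and it measures (448, 326). That agrees with the other two cameras, so I'm descending.

Request:
{"fn": "play_rows", "kwargs": {"increments": [{"gripper": 100,"linear": [0.5,0,-40],"delta_rot": [0,0,0]},{"gripper": 100,"linear": [0.5,0,-75],"delta_rot": [0,0,0]},{"gripper": 100,"linear": [0.5,0,-100],"delta_rot": [0,0,0]},{"gripper": 100,"linear": [0.5,0,-118],"delta_rot": [0,0,0]},{"gripper": 100,"linear": [0.5,0,-118],"delta_rot": [0,0,0]}]}}

```text
time: 4.05
eef_pos: [448.0, 323.8, 71.8]
orientation: [3.085, 0.579, -0.005]
wrist_force: [-0.7, -0.3, -0.4]
opening: 0.999
grip_force: 0.0
```

Request:
{"fn": "play_rows", "kwargs": {"increments": [{"gripper": 10,"linear": [0,0,0],"delta_rot": [0,0,0]},{"gripper": 10,"linear": [0,0,0],"delta_rot": [0,0,0]},{"gripper": 10,"linear": [0,0,0],"delta_rot": [0,0,0]},{"gripper": 10,"linear": [0,0,0],"delta_rot": [0,0,0]},{"gripper": 10,"linear": [0,0,0],"delta_rot": [0,0,0]}], "newtons": 50}}

```text
time: 4.55
eef_pos: [448.8, 326.3, 74.6]
orientation: [-3.086, -0.582, -0.003]
wrist_force: [0.8, -0.2, 6.7]
opening: 0.357
grip_force: 49.1
```

Request:
{"fn": "play_rows", "kwargs": {"increments": [{"gripper": 10,"linear": [0,0,6],"delta_rot": [0,0,0]},{"gripper": 10,"linear": [0,0,16],"delta_rot": [0,0,0]},{"gripper": 10,"linear": [0,0,36],"delta_rot": [0,0,0]},{"gripper": 10,"linear": [0,0,62],"delta_rot": [0,0,0]},{"gripper": 10,"linear": [0,0,90],"delta_rot": [0,0,0]}]}}

```text
time: 5.05
eef_pos: [447.7, 325.5, 164.5]
orientation: [3.086, 0.582, -0.002]
wrist_force: [0.9, 1.1, -2.3]
opening: 0.359
grip_force: 49.7
```

Request:
{"fn": "play_rows", "kwargs": {"increments": [{"gripper": 10,"linear": [5,-15,20],"delta_rot": [0,0,0]},{"gripper": 10,"linear": [14,-45,30],"delta_rot": [0,0,0]},{"gripper": 10,"linear": [26,-85,30],"delta_rot": [0,0,0]},{"gripper": 10,"linear": [38,-128,30],"delta_rot": [0,0,0]},{"gripper": 10,"linear": [50,-172,30],"delta_rot": [0,0,0]}]}}

```text
time: 5.55
eef_pos: [498.3, 152.6, 194.2]
orientation: [3.087, 0.584, 0.001]
wrist_force: [0.5, 0.3, -2.9]
opening: 0.357
grip_force: 49.9
```

```bash
python3 - <<'E'
from h import *
o=manip.get_obs(); print(o['time'],o['eef_pos'],o['wrist_force'],o['moment'],o['grip_force'])
c=cap('top','t2.png'); P=cloud(c); x,y,z=[P[...,i] for i in range(3)]
cv2.imwrite('pics/t2.png',cv2.resize(c['image'][130:330,100:420,::-1],(800,500)))
# inside of box: lever points
cx,cy=448.2,326; a=np.radians(7)
u=(x-cx)*np.cos(a)+(y-cy)*np.sin(a); v=-(x-cx)*np.sin(a)+(y-cy)*np.cos(a)
m=(abs(u)<97)&(abs(v)<61)&(z>14)&(z<50)
print(m.sum(), np.nanmax(z[m]))
H,ue,ve=np.histogram2d(u[m],v[m],bins=[np.arange(-100,101,10),np.arange(-60,61,10)]);print(H.astype(int))
for d in manip.search_frame('lever','top')[:3]+manip.search_frame('lever_eye','top')[:3]: print(d,pt(c,*d['xy']))
E
```

```text
5.55 [498.30086477 152.56652784 194.16884837] [ 0.49256891  0.34234742 -2.88462486] [-0.03745805 -0.04633664  0.00557153] 49.877581000328064Traceback (most recent call last):
  File "<stdin>", line 9, in <module>
    res = np.fmax.reduce(a, axis=axis, out=out, **kwargs)
ValueError: zero-size array to reduction operation fmax which has no identity
```

View pics/t2.png

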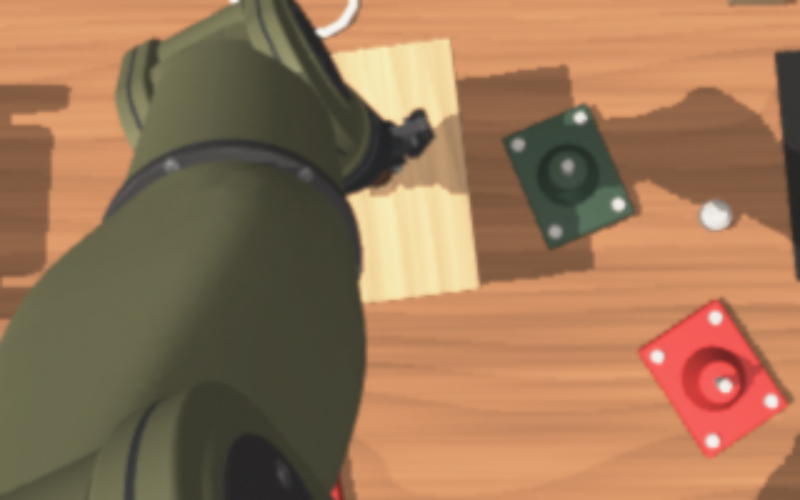

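The picture shows the lid hanging from the gripper left of the green stand, with the arm hiding the box. Carrying it on to the mat.

Request:
{"fn": "play_rows", "kwargs": {"increments": [{"gripper": 10,"linear": [4,-46,0],"delta_rot": [0,0,-0.01]},{"gripper": 10,"linear": [8,-94,0],"delta_rot": [0,0,-0.02]},{"gripper": 10,"linear": [12,-142,0],"delta_rot": [0,0,-0.03]},{"gripper": 10,"linear": [15,-190,0],"delta_rot": [0,0,-0.04]},{"gripper": 10,"linear": [18,-238,0],"delta_rot": [0,0,-0.063]}]}}

```text
time: 6.1
eef_pos: [515.9, -85.8, 194.0]
orientation: [3.104, 0.484, 0.0]
wrist_force: [1.1, -0.4, -2.5]
opening: 0.36
grip_force: 50.3
```

Request:
{"fn": "play_rows", "kwargs": {"increments": [{"gripper": 10,"linear": [3,-48,0],"delta_rot": [0,0,0]},{"gripper": 10,"linear": [6,-96,0],"delta_rot": [0,0,0]},{"gripper": 10,"linear": [9,-144,0],"delta_rot": [0,0,0]},{"gripper": 10,"linear": [12,-190,0],"delta_rot": [0,0,0]},{"gripper": 10,"linear": [15,-225,0],"delta_rot": [0,0,0]}]}}

```text
time: 6.6
eef_pos: [530.0, -313.0, 193.9]
orientation: [3.103, 0.479, -0.001]
wrist_force: [0.6, -0.3, -2.7]
opening: 0.357
grip_force: 50.3
```

```bash
python3 - <<'E'
from h import *
def rect(P,m,name):
    q=P[m][:,:2].astype(np.float32); r=cv2.minAreaRect(q); b=cv2.boxPoints(r)
    e=max([b[1]-b[0],b[2]-b[1]],key=np.linalg.norm)
    print(name,len(q),np.round(r[0],1),np.round(r[1],1),'yaw',round(np.degrees(np.arctan2(e[1],e[0])),1))
o=manip.get_obs(); print(o['time'],o['eef_pos'],o['orientation'],o['wrist_force'])
c=cap('scene','s3.png'); P=cloud(c); x,y,z=[P[...,i] for i in range(3)]
m=(abs(x-531)<160)&(abs(y+317)<140)&(z>176)&(z<200); rect(P,m,'lid')
print('lid z plane',np.linalg.lstsq(np.c_[x[m]-531,y[m]+317,np.ones(m.sum())],z[m],rcond=None)[0])
c=cap('top'); P=cloud(c); x,y,z=[P[...,i] for i in range(3)]
cv2.imwrite('pics/t3.png',cv2.resize(c['image'][150:310,130:330,::-1],(750,600),interpolation=cv2.INTER_CUBIC))
a=np.radians(7);cx,cy=448.2,326
u=(x-cx)*np.cos(a)+(y-cy)*np.sin(a); v=-(x-cx)*np.sin(a)+(y-cy)*np.cos(a)
m=(abs(u)<97)&(abs(v)<61)&(z>15)&(z<55)
print(m.sum())
H=np.zeros((20,12));
for i in range(20):
  for j in range(12):
    k=m&(u>-100+10*i)&(u<=-90+10*i)&(v>-60+10*j)&(v<=-50+10*j)
    H[i,j]=np.median(z[k]) if k.any() else 0
print(H.astype(int))
for d in manip.search_frame('lever','top')[:3]+manip.search_frame('lever_eye','top')[:3]: print(d,pt(c,*d['xy']))
E
```

```text
6.6 [ 530.02391237 -312.99610503  193.87120449] [ 3.10297799e+00  4.79213405e-01 -1.20371405e-03] [ 0.56578209 -0.31107613 -2.7473246 ]
lid 2922 [ 528.9 -310.5] [229.5 157.4] yaw 2.6
lid z plane [-3.60461283e-03 -9.41026932e-03  1.87159480e+02]
756
[[ 0  0  0  0  0  0  0  0  0  0  0  0]
 [ 0  0  0  0  0  0  0  0  0  0  0  0]
 [ 0  0  0  0 38 41 42 42  0  0  0  0]
 [ 0  0  0  0 37 41  0 39 42  0  0  0]
 [ 0  0  0  0 37  0  0 36 42  0  0 34]
 [ 0  0  0  0 37 41 40 40  0  0  0  0]
 [ 0  0  0  0  0 32 37 33  0  0  0  0]
 [ 0  0  0  0  0 34 36  0  0  0  0 28]
 [ 0  0  0  0  0 32 36 37  0  0  0 39]
 [ 0  0  0  0  0 33 35 36  0  0  0 24]
 [ 0  0  0  0  0 33 35 34  0  0  0 47]
 [ 0  0  0  0  0 32 36 36  0  0  0 27]
 [ 0  0  0  0  0 29 36 34  0  0  0 43]
 [ 0  0  0  0  0 32 35 35  0  0  0 20]
 [ 0  0  0  0  0 25 35 35  0  0  0 40]
 [ 0  0  0  0  0 27 38 36  0  0  0 51]
 [ 0  0  0  0  0 26 36 37  0  0  0 26]
 [ 0  0  0  0  0  0  0  0  0  0  0 46]
 [ 0  0  0  0  0  0  0  0  0  0  0 25]
 [ 0 15  0  0  0  0  0  0  0  0  0 38]]
{'xy': [195.3, 232.9], 'confidence': 0.66} [428.84690761 326.72814889  36.19909116]
{'xy': [196.3, 236.7], 'confidence': 0.95} [419.02473953 323.68617043  36.46306171]
{'xy': [459.6, 190.7], 'confidence': 0.33} [ 510.00823783 -305.80183606  188.11334781]
```

View pics/t3.png

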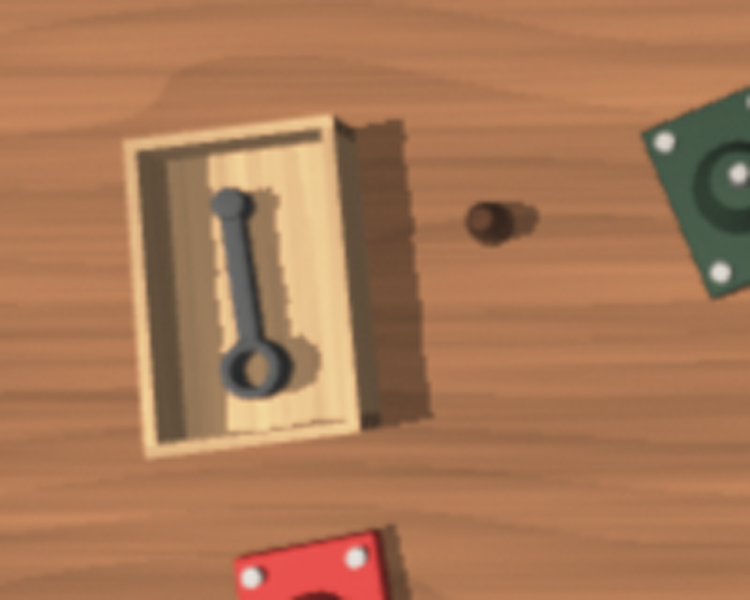

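The lever lies in the box with its eye at the near end (top view ≈ 196,237) and its bar pointing away from the robot. The lid hangs level over the mat, so I'm setting it down.

Request:
{"fn": "play_rows", "kwargs": {"increments": [{"gripper": 10,"linear": [1,-12,-30],"delta_rot": [0,0,0]},{"gripper": 10,"linear": [2,-24,-70],"delta_rot": [0,0,0]},{"gripper": 10,"linear": [2,-24,-110],"delta_rot": [0,0,0]},{"gripper": 10,"linear": [2,-24,-140],"delta_rot": [0,0,0]},{"gripper": 10,"linear": [2,-24,-155],"delta_rot": [0,0,0]}]}}

```text
time: 7.3
eef_pos: [532.0, -329.8, 35.8]
orientation: [-3.099, -0.488, 0.005]
wrist_force: [-0.3, -0.3, -2.1]
opening: 0.354
grip_force: 50.5
```

Request:
{"fn": "play_rows", "kwargs": {"increments": [{"gripper": 10,"linear": [0,0,-5],"delta_rot": [0,0,0]},{"gripper": 10,"linear": [0,0,-9],"delta_rot": [0,0,0]},{"gripper": 10,"linear": [0,0,-11],"delta_rot": [0,0,0]},{"gripper": 10,"linear": [0,0,-12],"delta_rot": [0,0,0]},{"gripper": 10,"linear": [0,0,-12.5],"delta_rot": [0,0,0]}]}}

```text
time: 7.8
eef_pos: [533.8, -333.4, 26.8]
orientation: [3.103, 0.484, 0.002]
wrist_force: [0.7, 0.2, -0.3]
opening: 0.356
grip_force: 50.8
```

Request:
{"fn": "play_rows", "kwargs": {"increments": [{"gripper": 10,"linear": [0,0,-0.5],"delta_rot": [0,0,0]},{"gripper": 10,"linear": [0,0,-1],"delta_rot": [0,0,0]},{"gripper": 10,"linear": [0,0,-1],"delta_rot": [0,0,0]}]}}

```text
time: 8.1
eef_pos: [533.8, -333.5, 26.6]
orientation: [3.103, 0.484, 0.002]
wrist_force: [-2.0, 0.9, 7.3]
opening: 0.362
grip_force: 51.5
```

Request:
{"fn": "play_rows", "kwargs": {"increments": [{"gripper": 100,"linear": [0,0,0],"delta_rot": [0,0,0]},{"gripper": 100,"linear": [0,0,0],"delta_rot": [0,0,0]},{"gripper": 100,"linear": [0,0,0],"delta_rot": [0,0,0]},{"gripper": 100,"linear": [0,0,0],"delta_rot": [0,0,0]},{"gripper": 100,"linear": [0,0,0],"delta_rot": [0,0,0]}]}}

```text
time: 8.6
eef_pos: [533.2, -333.1, 24.7]
orientation: [-3.104, -0.485, 0.0]
wrist_force: [0.3, -0.4, 1.3]
opening: 1.001
grip_force: 0.0
```

Request:
{"fn": "play_rows", "kwargs": {"increments": [{"gripper": 100,"linear": [0,0,20],"delta_rot": [0,0,0]},{"gripper": 100,"linear": [0,0,50],"delta_rot": [0,0,0]},{"gripper": 100,"linear": [0,0,95],"delta_rot": [0,0,0]},{"gripper": 100,"linear": [0,0,140],"delta_rot": [0,0,0]},{"gripper": 100,"linear": [0,0,180],"delta_rot": [0,0,0]}]}}

```text
time: 9.1
eef_pos: [533.3, -333.1, 207.0]
orientation: [3.103, 0.485, 0.001]
wrist_force: [1.5, -0.5, 0.2]
opening: 1.001
grip_force: 0.0
```

Request:
{"fn": "play_rows", "kwargs": {"increments": [{"gripper": 100,"linear": [-2,46,0],"delta_rot": [0,0,0]},{"gripper": 100,"linear": [-4,94,0],"delta_rot": [0,0,0]},{"gripper": 100,"linear": [-6,142,0],"delta_rot": [0,0,0]},{"gripper": 100,"linear": [-8,190,0],"delta_rot": [0,0,0]},{"gripper": 100,"linear": [-10,238,0],"delta_rot": [0,0,0]}]}}

```text
time: 9.6
eef_pos: [522.8, -93.3, 205.0]
orientation: [3.104, 0.484, 0.001]
wrist_force: [1.0, 0.8, -0.5]
opening: 1.001
grip_force: 0.0
```

Request:
{"fn": "play_rows", "kwargs": {"increments": [{"gripper": 100,"linear": [-5,48,0],"delta_rot": [0,0,0]},{"gripper": 100,"linear": [-10,96,0],"delta_rot": [0,0,0]},{"gripper": 100,"linear": [-15,144,0],"delta_rot": [0,0,0]},{"gripper": 100,"linear": [-20,192,0],"delta_rot": [0,0,0]},{"gripper": 100,"linear": [-25,240,0],"delta_rot": [0,0,0]}]}}

```text
time: 10.1
eef_pos: [497.7, 146.8, 204.9]
orientation: [3.104, 0.485, 0.0]
wrist_force: [0.7, 0.3, 0.4]
opening: 1.003
grip_force: 0.0
```

Request:
{"fn": "play_rows", "kwargs": {"increments": [{"gripper": 100,"linear": [-10,46,0],"delta_rot": [0,0,0]},{"gripper": 100,"linear": [-22,90,0],"delta_rot": [0,0,0]},{"gripper": 100,"linear": [-34,130,0],"delta_rot": [0,0,0]},{"gripper": 100,"linear": [-44,160,0],"delta_rot": [0,0,0]},{"gripper": 100,"linear": [-48,178,0],"delta_rot": [0,0,0]}]}}

```text
time: 10.6
eef_pos: [448.1, 326.7, 204.8]
orientation: [-3.101, -0.492, 0.001]
wrist_force: [1.0, 0.6, 0.2]
opening: 0.998
grip_force: 0.0
```

```bash
cat > lev.py <<'E'
from h import *
o=manip.get_obs(); print(o['time'],o['eef_pos'],o['orientation'],o['joints'])
a=np.radians(7);cx,cy=448.2,326
for n in ['wrist','top']:
    c=cap(n,'lev_%s.png'%n); P=cloud(c,n=='wrist'); x,y,z=[P[...,i] for i in range(3)]
    u=(x-cx)*np.cos(a)+(y-cy)*np.sin(a); v=-(x-cx)*np.sin(a)+(y-cy)*np.cos(a)
    s=c['image'].astype(int); dark=(s.max(-1)<120)&(s.max(-1)-s.min(-1)<35)
    m=(abs(u)<95)&(abs(v)<58)&(z>15)&(z<47)&dark
    bar=m&(abs(z-36)<4)&(u>-40)&(u<40)
    print(n,m.sum(),bar.sum())
    if bar.sum()<20: continue
    q=P[bar][:,:2].astype(np.float32); vx,vy,x0,y0=cv2.fitLine(q,cv2.DIST_HUBER,0,.01,.01).ravel()
    if vx<0: vx,vy=-vx,-vy
    print('bar yaw',np.degrees(np.arctan2(vy,vx)),'z',np.median(z[bar]))
    t=m&(z>25); w=P[t][:,:2]-[x0,y0]; lo=w@[vx,vy]; la=w@[-vy,vx]
    e=lo<lo.min()+42
    k=e; wc,_=cv2.minEnclosingCircle(P[t][k][:,:2].astype(np.float32))
    print('ends',lo.min(),lo.max(),lo.max()-lo.min(),'lat bar',(la[(lo>-20)&(lo<20)].min(),la[(lo>-20)&(lo<20)].max()))
    for nm,L in [('eye',lo.min()+21),('bal',lo.min()+62),('foot',lo.max()-12)]: print(nm,x0+L*vx,y0+L*vy)
    print('eye circle',wc)
    for l in ['lever_eye','lever']:
        for d in manip.search_frame(l,n)[:1]: print(l,d,pt(c,*d['xy'],n=='wrist',z=40))
E
python3 lev.py
```

```text
10.6 [448.09731484 326.68985975 204.79944517] [-3.10095057e+00 -4.91840774e-01  9.17537693e-04] [-0.66113973  0.62833877 -0.08383139  1.81352368  0.07333451  0.70220336
 -2.04121387]
wrist 2312 1015
bar yaw 10.49974 z 35.51403776458985
ends -78.33914759262052 66.7509817617268 145.0901293543473 lat bar (np.float64(-6.817976279203889), np.float64(6.84423751008716))
eye 391.87287638203736 321.7052320376301
bal 432.1863618852341 329.1767052397394
foot 502.0861399132063 342.1315344203612
eye circle (392.2947998046875, 321.2568664550781)
lever_eye {'xy': [313.4, 200.4], 'confidence': 0.96} [428.34417952 328.78330035  40.        ]
lever {'xy': [314.7, 199.2], 'confidence': 0.63} [429.98728281 327.89817542  40.        ]
top 413 150
bar yaw 9.486917 z 35.65651447339823
ends -75.41752466628279 71.1060594563922 146.523584122675 lat bar (np.float64(-6.719386859645336), np.float64(7.9900548733586225))
eye 391.84671991248854 320.2405516462428
bal 432.2859726466728 326.9982694195611
foot 503.81766892778813 338.9517795027451
eye circle (391.8971252441406, 319.0123596191406)
lever_eye {'xy': [199.3, 237.0], 'confidence': 0.63} [418.08917817 314.64884657  40.        ]
lever {'xy': [194.7, 239.2], 'confidence': 0.55} [412.55519739 326.367693    40.        ]
```

View pics/lev_wrist.png

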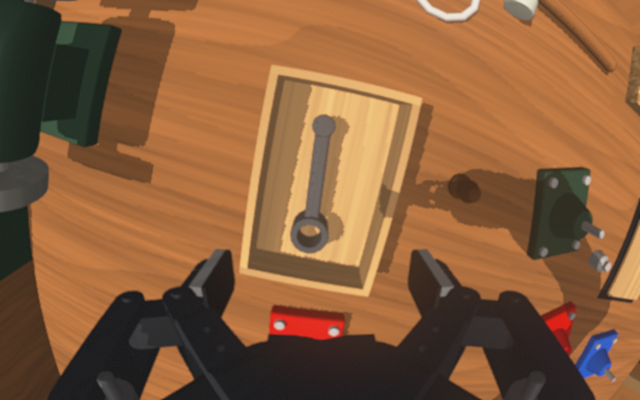

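The wrist picture shows the eye at (311,230), the bar, and the foot at (323,126). I'm narrowing the fingers because they'd only just fit inside the box walls, aligning them with the bar and going closer.

Request:
{"fn": "play_rows", "kwargs": {"increments": [{"gripper": 55,"linear": [-8,2,-30],"delta_rot": [0,0,-0.07]},{"gripper": 55,"linear": [-17,5,-60],"delta_rot": [0,0,-0.132]},{"gripper": 55,"linear": [-17,5,-80],"delta_rot": [0,0,-0.132]},{"gripper": 55,"linear": [-17,5,-80],"delta_rot": [0,0,-0.132]},{"gripper": 55,"linear": [-17,5,-80],"delta_rot": [0,0,-0.132]}]}}

```text
time: 11.4
eef_pos: [434.1, 326.8, 125.2]
orientation: [3.129, 0.276, 0.0]
wrist_force: [-0.0, 0.1, 0.6]
opening: 0.552
grip_force: 0.0
```

```bash
cat >> lev.py <<'E'
    # silhouette fit in rays at fixed heights: eye circle from dark pixels around
    from scipy.optimize import minimize
    # ring inner hole: pixels near eye, low z
    ex,ey=wc; h=(np.hypot(x-ex,y-ey)<12)&(z<30); print('hole n',h.sum())
    r=m&(z>38)&(np.hypot(x-ex,y-ey)<26); qq=P[r][:,:2]
    from scipy.optimize import least_squares
    f=lambda p:(lambda d:np.maximum(d-21,0)+np.maximum(13-d,0))(np.hypot(qq[:,0]-p[0],qq[:,1]-p[1]))
    print('eye ring fit',least_squares(f,wc).x,len(qq), 'mean', qq.mean(0))
E
sed -i "s/lev_%s/lev2_%s/" lev.py; python3 lev.py
```

```text
11.4 [434.07540297 326.76533545 125.15236096] [3.12870979e+00 2.75838883e-01 4.74517472e-04] [-0.71106695  0.738912   -0.03257425  1.9128535   0.0482074   0.4907837
 -2.17260243]
wrist 4325 1881
bar yaw 10.701072 z 35.41304077516597
ends -79.43775032516808 67.06125618023319 146.49900650540127 lat bar (np.float64(-6.892827220339007), np.float64(7.31111259019628))
eye 391.1453852259939 321.25964168619805
bal 431.43236782191445 328.8727276564806
foot 502.6705681464177 342.33470739515604
eye circle (391.5644836425781, 322.16845703125)
lever_eye {'xy': [314.6, 208.2], 'confidence': 0.66} [432.11411551 331.29361138  40.        ]
lever {'xy': [312.9, 210.6], 'confidence': 0.72} [429.96835027 332.25861642  40.        ]
hole n 109
eye ring fit [389.89431165 321.81063279] 1038 mean [391.89447513 321.77942109]
top 377 82
bar yaw 10.506696 z 35.63999867437646
ends -70.50520347797521 73.48803910474872 143.99324258272395 lat bar (np.float64(-5.7019086799881915), np.float64(7.990539428459918))
eye 392.1627401905053 318.601000172163
bal 432.47531904745034 326.07736828651525
foot 501.29502907353185 338.8406669954323
eye circle (391.8614807128906, 319.6881103515625)
lever_eye {'xy': [196.0, 241.7], 'confidence': 0.91} [406.13484789 322.77564198  40.        ]
lever {'xy': [194.0, 241.3], 'confidence': 0.89} [407.19952269 327.98762155  40.        ]
hole n 29
eye ring fit [390.31127537 320.48020302] 116 mean [390.40404417 319.249598  ]
```

View pics/lev2_wrist.png

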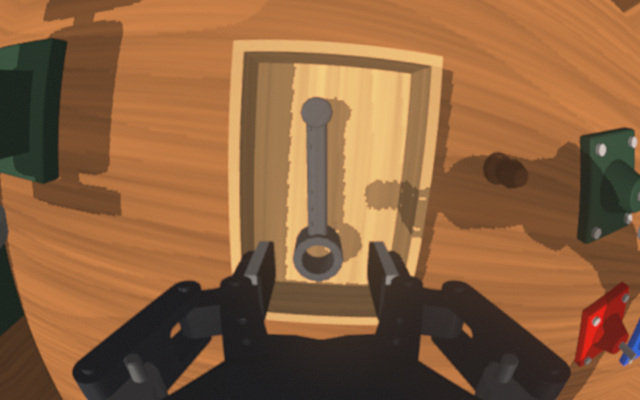

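The eye is at (318,255) and the bar lies between the fingers and parallel to them. The eye axis comes out at about (390, 321), so the balance point is about (430, 328.5). Descending.

Request:
{"fn": "play_rows", "kwargs": {"increments": [{"gripper": 55,"linear": [-4,1.7,-40],"delta_rot": [0,0,0.01]},{"gripper": 55,"linear": [-4,1.7,-75],"delta_rot": [0,0,0.01]},{"gripper": 55,"linear": [-4,1.7,-97],"delta_rot": [0,0,0.01]},{"gripper": 55,"linear": [-4,1.7,-109],"delta_rot": [0,0,0.01]},{"gripper": 55,"linear": [-4,1.7,-113.5],"delta_rot": [0,0,0.01]}]}}

```text
time: 12.2
eef_pos: [429.0, 329.5, 10.6]
orientation: [3.127, 0.295, -0.001]
wrist_force: [0.3, -0.2, 0.9]
opening: 0.549
grip_force: 0.0
```

Request:
{"fn": "play_rows", "kwargs": {"increments": [{"gripper": 30,"linear": [0,0,0],"delta_rot": [0,0,0]},{"gripper": 0,"linear": [0,0,0],"delta_rot": [0,0,0]},{"gripper": 0,"linear": [0,0,0],"delta_rot": [0,0,0]},{"gripper": 0,"linear": [0,0,0],"delta_rot": [0,0,0]},{"gripper": 0,"linear": [0,0,0],"delta_rot": [0,0,0]}], "newtons": 75}}

```text
time: 12.7
eef_pos: [429.9, 329.9, 12.6]
orientation: [-3.127, -0.294, -0.003]
wrist_force: [0.1, -0.1, 7.0]
opening: 0.168
grip_force: 74.4
```

Request:
{"fn": "play_rows", "kwargs": {"increments": [{"gripper": 0,"linear": [0,0,2],"delta_rot": [0,0,0]},{"gripper": 0,"linear": [0,0,5],"delta_rot": [0,0,0]},{"gripper": 0,"linear": [0,0,10],"delta_rot": [0,0,0]},{"gripper": 0,"linear": [0,0,15],"delta_rot": [0,0,0]},{"gripper": 0,"linear": [0,0,15],"delta_rot": [0,0,0]}]}}

```text
time: 13.2
eef_pos: [429.5, 329.9, 27.0]
orientation: [-3.127, -0.294, -0.002]
wrist_force: [-0.5, 0.1, -4.2]
opening: 0.167
grip_force: 73.2
```

```bash
cat > st.py <<'E'
from h import *
import sys
o=manip.get_obs(); print(o['time'],o['eef_pos'],o['orientation'],o['wrist_force'],o['moment'],o['opening'])
p=o['eef_pos']; yaw=2*np.arctan2(o['orientation'][1],o['orientation'][0]); lx=np.array([np.cos(yaw),np.sin(yaw)]); ly=np.array([-lx[1],lx[0]])
n=sys.argv[1]
c=cap(n,sys.argv[2]); P=cloud(c,n=='wrist')
a=(P[...,:2]-p[:2])@lx; b=(P[...,:2]-p[:2])@ly; z=P[...,2]-p[2]
m=(b>-26)&(b<26)&(a>-75)&(a<105)&(z>2)&(z<36)
e=m&(a<-20); f=m&(a>85); bar=m&(a>16)&(a<80)
for nm,k in [('eye',e),('bar',bar),('foot',f)]:
    if k.sum()>5: print(nm,k.sum(),'a',np.round([a[k].min(),a[k].max()],1),'b',np.round([b[k].min(),b[k].max()],1),'z90',round(np.percentile(z[k],80),1))
if bar.sum()>20:
    top=bar&(z>np.percentile(z[bar],40)); co=np.polyfit(a[top],z[top],1); l2=np.polyfit(a[bar],b[bar],1); print('bar slope deg',np.degrees(np.arctan(co[0])),'z at 0',co[1],'yaw off',np.degrees(np.arctan(l2[0])),'lat',l2[1])
r=e&(z>np.percentile(z[e],60)) if e.sum()>5 else e
if r.sum()>10:
    from scipy.optimize import least_squares
    A,B=a[r],b[r]
    f=lambda q:(lambda d:np.maximum(d-21,0)+np.maximum(13-d,0))(np.hypot(A-q[0],B-q[1]))
    q=least_squares(f,[-41,0]).x; w=p[:2]+q[0]*lx+q[1]*ly
    print('ring fit a,b',q,'world',w,'ztop',np.median(z[r])+p[2])
E
python3 st.py wrist st1.png
```

```text
13.2 [429.53119934 329.89691609  27.0041756 ] [-3.12713693e+00 -2.94445205e-01 -1.51736531e-03] [-0.54768563  0.10472424 -4.15344387] [ 0.00792303 -0.02401177  0.00596239] 0.16732029127306264
eye 935 a [-53.4 -20. ] b [-11.   11.1] z90 29.0
bar 6722 a [16. 80.] b [-11.9  11.5] z90 24.3
foot 135 a [85.  87.5] b [-6.8  6.1] z90 24.6
bar slope deg 1.6995884779920085 z at 0 22.193670531583578 yaw off -0.015716085553042634 lat -0.09362615332889823
ring fit a,b [-41.   0.] world [389.25180166 322.24380418] ztop 56.03353182137193
```

Request:
{"fn": "play_rows", "kwargs": {"increments": [{"gripper": 0,"linear": [0,0,15],"delta_rot": [0,0,0]},{"gripper": 0,"linear": [0,0,40],"delta_rot": [0,0,0]},{"gripper": 0,"linear": [0,0,75],"delta_rot": [0,0,0]},{"gripper": 0,"linear": [0,0,110],"delta_rot": [0,0,0]},{"gripper": 0,"linear": [0,0,138],"delta_rot": [0,0,0]}]}}

```text
time: 13.75
eef_pos: [429.2, 329.5, 167.0]
orientation: [-3.127, -0.294, -0.002]
wrist_force: [0.5, 0.8, -4.3]
opening: 0.169
grip_force: 73.6
```

Request:
{"fn": "play_rows", "kwargs": {"increments": [{"gripper": 0,"linear": [2,-20,0],"delta_rot": [0,0,0]},{"gripper": 0,"linear": [6,-60,0],"delta_rot": [0,0,0]},{"gripper": 0,"linear": [10,-105,0],"delta_rot": [0,0,0]},{"gripper": 0,"linear": [15,-150,0],"delta_rot": [0,0,0]},{"gripper": 0,"linear": [20,-190,0],"delta_rot": [0,0,0]}]}}

```text
time: 14.25
eef_pos: [448.7, 136.9, 165.2]
orientation: [3.127, 0.293, -0.0]
wrist_force: [0.4, 0.9, -4.2]
opening: 0.168
grip_force: 73.7
```

Request:
{"fn": "play_rows", "kwargs": {"increments": [{"gripper": 0,"linear": [2,-25,0],"delta_rot": [0,0,0]},{"gripper": 0,"linear": [2,-40,0],"delta_rot": [0,0,0]},{"gripper": 0,"linear": [2,-50,0],"delta_rot": [0,0,0]},{"gripper": 0,"linear": [2,-50,0],"delta_rot": [0,0,0]},{"gripper": 0,"linear": [2,-50,0],"delta_rot": [0,0,0]}]}}

```text
time: 14.75
eef_pos: [451.3, 90.7, 164.7]
orientation: [-3.127, -0.296, -0.001]
wrist_force: [-0.1, 0.7, -4.9]
opening: 0.169
grip_force: 73.8
```

```bash
python3 st.py wrist st2.png; python3 - <<'E'
from h import *
for n in ['wrist','top','scene']:
    c=cap(n); P=cloud(c,n=='wrist'); x,y,z=[P[...,i] for i in range(3)]
    s=(abs(x-513)<30)&(abs(y+14)<30); t=s&(z>70)&(z<104)
    if t.sum(): print(n,'spin',t.sum(),np.nanmax(z[t]),'med',np.median(P[t],0),'mid',[(np.min(q[t])+np.max(q[t]))/2 for q in (x,y)],np.ptp(x[t]),np.ptp(y[t]))
    s=(abs(x-513)<90)&(abs(y+14)<90)&(abs(z-22)<4); I=c['image'].astype(int)
    s&=(I[...,1]>=I[...,0])
    r=cv2.minAreaRect(P[s][:,:2].astype(np.float32)); print(' foot',s.sum(),r)
E
```

```text
14.75 [451.31484655  90.66426337 164.66523601] [-3.12679152e+00 -2.96080193e-01 -1.30188158e-03] [-0.08206633  0.69216953 -4.85478197] [ 0.10176371 -0.01139262  0.0080133 ] 0.16899492252796144
eye 933 a [-53.3 -20. ] b [-11.  11.] z90 29.1
bar 6744 a [16. 80.] b [-12.   11.5] z90 24.3
foot 139 a [85.  87.5] b [-6.5  6.4] z90 24.7
bar slope deg 1.781317817309219 z at 0 22.150879591575958 yaw off -0.03966762920746753 lat -0.03338960166689522
ring fit a,b [-40.71823554  -0.38127391] world [411.39188353  82.64696336] ztop 193.76269321540184
wrist spin 407 101.18862513314551 med [513.01219414 -10.87229829  94.96353481] mid [np.float64(512.7820684054941), np.float64(-14.187240328188345)] 12.293088729704152 12.567045190985887
 foot 6901 ((512.2826538085938, -13.448532104492188), (126.1227798461914, 98.07039642333984), 22.57924461364746)
top spin 26 102.43909797135584 med [512.01044046 -15.29357718  99.47297495] mid [np.float64(513.0251196211414), np.float64(-15.250482988090782)] 10.803791396545591 9.888857052578057
 foot 1139 ((513.4356079101562, -14.727066040039062), (126.92935943603516, 96.51526641845703), 22.994462966918945)
scene spin 57 101.66911430227248 med [515.68639926 -10.87000247  88.20844138] mid [np.float64(514.6678170164035), np.float64(-12.16213590200415)] 11.555403250399877 11.867802430645146
 foot 847 ((516.3453369140625, -11.720062255859375), (131.716064453125, 98.24380493164062), 22.909700393676758)
```

View pics/st2.png

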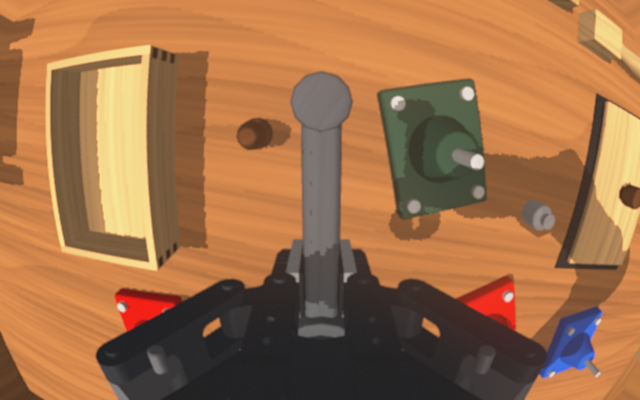

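The lever is held and level: both the eye and foot undersides work out about 5 mm below the TCP. The spindle is at about (513, −14), wrist pixel (475,160). Moving the eye over it.

Request:
{"fn": "play_rows", "kwargs": {"increments": [{"gripper": 0,"linear": [14,-13,0],"delta_rot": [0,0,0]},{"gripper": 0,"linear": [40,-38,0],"delta_rot": [0,0,0]},{"gripper": 0,"linear": [66,-63,0],"delta_rot": [0,0,0]},{"gripper": 0,"linear": [90,-86,0],"delta_rot": [0,0,0]},{"gripper": 0,"linear": [102,-97,0],"delta_rot": [0,0,0]}]}}

```text
time: 15.45
eef_pos: [555.5, -10.1, 164.2]
orientation: [3.126, 0.29, 0.003]
wrist_force: [0.9, -0.2, -4.3]
opening: 0.165
grip_force: 73.9
```

Request:
{"fn": "play_rows", "kwargs": {"increments": [{"gripper": 0,"linear": [0,0,-8],"delta_rot": [0,0,0]},{"gripper": 0,"linear": [0,0,-18],"delta_rot": [0,0,0]},{"gripper": 0,"linear": [0,0,-26],"delta_rot": [0,0,0]},{"gripper": 0,"linear": [0,0,-30],"delta_rot": [0,0,0]},{"gripper": 0,"linear": [0,0,-30],"delta_rot": [0,0,0]}]}}

```text
time: 15.95
eef_pos: [552.1, -6.5, 133.4]
orientation: [-3.127, -0.297, 0.004]
wrist_force: [0.5, 0.3, -4.4]
opening: 0.169
grip_force: 73.9
```

```bash
python3 st.py scene st3.png; python3 st.py top st4.png; python3 - <<'E'
import cv2,numpy as np
a=cv2.imread('pics/st3.png')[120:300,220:420];b=cv2.imread('pics/st4.png')[140:260,260:420]
cv2.imwrite('pics/f.png',np.vstack([cv2.resize(a,(400,300),interpolation=2),cv2.resize(b,(400,300),interpolation=2)]))
E
```

```text
15.95 [552.06918931  -6.48864322 133.42945115] [-3.12722133 -0.29702856  0.00356171] [ 0.50689562  0.31626442 -4.42149652] [-0.05854281 -0.024896   -0.05668815] 0.169178808417753
eye 54 a [-61.3 -22.4] b [-17.5  21.1] z90 29.9
bar 206 a [16.6 79.9] b [-9.6 13.5] z90 24.6
foot 38 a [85.  88.4] b [-4.4  8.2] z90 21.4
bar slope deg 1.6278036668024294 z at 0 22.689233374980436 yaw off 0.7140364737311437 lat 3.874756930035872
ring fit a,b [-40.80611993   0.22760089] world [511.94990285 -13.94746885] ztop 163.2852390494443
16.0 [552.60806423  -6.69905484 133.96764333] [-3.12743887e+00 -2.96493477e-01  1.65398767e-03] [ 0.90841124 -0.15555943 -4.95965427] [-0.00686562  0.0193218  -0.01418078] 0.17064200000020302
```

View pics/f.png

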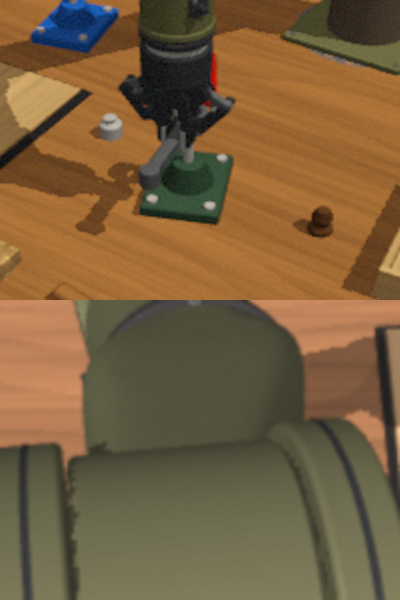

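Request:
{"fn": "play_rows", "kwargs": {"increments": [{"gripper": 0,"linear": [0.5,0,0.5],"delta_rot": [0,0,0]},{"gripper": 0,"linear": [1,0,0.5],"delta_rot": [0,0,0]},{"gripper": 0,"linear": [1,0,0.5],"delta_rot": [0,0,0]},{"gripper": 0,"linear": [1,0,0.5],"delta_rot": [0,0,0]},{"gripper": 0,"linear": [1,0,0.5],"delta_rot": [0,0,0]}]}}

```text
time: 16.55
eef_pos: [554.2, -7.4, 134.9]
orientation: [3.128, 0.294, 0.0]
wrist_force: [0.1, 0.5, -4.0]
opening: 0.167
grip_force: 73.9
```

```bash
python3 - <<'E'
from h import *
o=manip.get_obs(); p=o['eef_pos']; print(o['time'],p,o['dq'].round(3),o['wrist_force'])
yaw=2*np.arctan2(o['orientation'][1],o['orientation'][0]); lx=np.array([np.cos(yaw),np.sin(yaw)]); ly=np.array([-lx[1],lx[0]])
for n in ['wrist','scene']:
    c=cap(n); P=cloud(c,n=='wrist'); a=(P[...,:2]-p[:2])@lx; b=(P[...,:2]-p[:2])@ly; z=P[...,2]-p[2]
    k=(a>20)&(a<60)&(abs(b-(3 if n=='scene' else 0))<5)&(z>15)&(z<35)
    f=(np.hypot(a-76,b-(2 if n=='scene' else 0))<8)&(z>15)&(z<35)
    e=(np.hypot(a+41,b-(2 if n=='scene' else 0))<22)&(z>24)&(z<34)
    co=np.polyfit(a[k],z[k],1); print(n,k.sum(),'slope',np.degrees(np.arctan(co[0])),'bar z0',co[1],'foot',f.sum(),np.median(z[f]),'eye',e.sum(),np.median(z[e]))
    fp=np.polyfit(a[f],z[f],1) if f.sum()>10 else [0]; print(' foot slope',np.degrees(fp[0]))
    x,y,Z=[P[...,i] for i in range(3)]
    s=(np.hypot(x-514,y+13)<15)&(Z>72)&(Z<103)
    if s.sum(): print(' spindle',s.sum(),(x[s].min()+x[s].max())/2,(y[s].min()+y[s].max())/2, 'median',np.median(P[s],0))
    if n=='scene':
        print(' eye pts ext a',a[e].min(),a[e].max(),'b',b[e].min(),b[e].max())
        I=c['image']; L=(abs(x-531)<160)&(abs(y+335)<140)&(Z>10)&(Z<26)
        print(' lid',cv2.minAreaRect(P[L][:,:2].astype(np.float32)),np.median(Z[L]))
E
```

```text
16.55 [554.18558843  -7.43619355 134.8918043 ] [-0.001  0.003 -0.002 -0.001 -0.     0.001 -0.001] [ 0.14162969  0.54361326 -4.0399217 ]
wrist 2414 slope -0.2913480773159283 bar z0 22.983979479279093 foot 1405 24.627042265482515 eye 778 28.403929553968382
 foot slope -0.22916080978608305
scene 64 slope -0.938492832038528 bar z0 23.723807034990976 foot 34 24.955343584528393 eye 37 28.96130029446499
 foot slope -1.10110119359674
 spindle 35 514.873824533571 -11.50312759832756 median [516.58687638  -9.43099121  85.25519024]
 eye pts ext a -58.51456398009895 -20.245901048046452 b -16.824698133583304 21.69298561194849
 lid ((532.2268676757812, -332.00250244140625), (229.7877655029297, 157.80398559570312), 3.4368631839752197) 19.923184262807485
```

The lever is level to about 0.3°. The eye is at about (513.9, −15) over the spindle at (513, −14), about 30 mm above the tip. The lid lies centred on the mat, so I'm handing in.

```bash
python3 -c "
from workcell import manip
print(manip.close_job())"
```

```text
the job is handed in; nothing more can be done
None
```

I handed the job in with the lid flat on the mat, 2–3 mm off its centre, and the lever held still and level (about 0.3° off) with its eye about 1–2 mm off the green stand's spindle axis and about 30 mm above the tip; no verdict came back.

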